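# Throw the toggle clamp over centre with the extension bar

## Robot

A 6-joint arm with a two-finger parallel gripper is mounted at the origin on the work surface. World frame = base frame: x ahead of the robot, y to its left, z up, the work surface at z = 0. Lengths are in mm, angles in rad, forces in N, time in s.
With the tool pointing down it reaches from about 275 to 1000 mm from the base axis. Payload 8.4 kg.
Tool frame: the origin (TCP) lies at the very end of the fingers, on their centre line; the grasp point (between the pads) lies 19 mm behind it; z points along the fingers, y is the direction in which the jaws open and shut (so a half turn about z gives the same grasp; the last joint's range is limited). The gripper opens to 85 mm and grips with 20 to 120 N. Pads are 22 mm wide; open, the fingers measure 114 mm over their backs; the gripper's body (76 mm by 85 mm) begins 54 mm behind the grasp point. The pads swing forward as they close: fully open they stand 13 mm farther back than shut.
Start: joints at [1.172, 0.353, 1.633, -0, 1.155, -0.002], TCP at [241.542, 576.442, 231.281] pointing down, gripper open.
Joint ranges: [-2.63, 2.63], [-0.92, 2.1], [0.06, 2.66], [-1.3, 4.44], [0, 2.69], [-3.02, 3.02]. Speed limits (rad/s): [2.22, 2.22, 2.79, 3.14, 3.14, 3.14].

## Interface

Orientations are given as [roll, pitch, yaw] about the fixed x, y, z axes, in that order (R = Rz(yaw) Ry(pitch) Rx(roll)).
In Python, from rig import r, vision gives the robot as it stands.
- The arm moves only by the tool move_arm, never from a script. Its argument "series" is text: rows parted by semicolons, each of 7 numbers parted by spaces: the closure, from -1 (fully open) to 1 (shut), then the shift along the tool's x, y, z in units of 40 mm (1.0 is 40 mm), then the turn, a rotation vector about the tool's x, y, z in degrees. In form: grip tx ty tz ax ay az; .... A call has 1 to 20 rows; each row shifts and turns the pose as measured when the row begins, along the tool's axes as they then stand; what a row does not reach is not made up. A row lasts 1/8 s, in which the tool goes at most 62.5 mm and 10.7 degrees, less where a joint would pass 70% of its speed; a pose out of reach is approached as far as the arm can. A call is refused whole if a number of a shift passes 1 or a number of a turn 10.7, either way. A call with a gripper value outside its range is refused whole. The fingers move at their own pace and stop on an object; "grip_force" is the grip in N (left out, the last holds). Time passes only in rows, so rows that do not move let the fingers close. It gives the time, the measured TCP pose, the force and the opening at its end, in the units of the state.
- r.sense(): the state, without advancing time (a new reading comes with each control period).
- vision.grab_frame(name): name is "scene" or "top" or "wrist"; returns the picture (420x560x3 uint8, red, green, blue); there is no depth.
- vision.camera_params(name): a dict with "fx", "fy", "cx", "cy" (pixels), "position" and "rotation" of the camera in the world. Camera axes: x right, y up, looking along -z (the intrinsics and any distortion apply to the point x, -y, -z); pixel columns grow to the right and rows downward; lengths in mm; the calibration is good to about 2 mm. A picture is of the moment at which its call begins: read the wrist's pose just before it. camera_params takes no time and is no camera call; for the wrist camera it gives the pose at the moment of the call.
- r.sign_off(): hands the job in, once; it reports no verdict.
The state is a dict: "clock": time; "qpos": joint angles; "qvel": joint speeds; "joint_efforts": joint torques, N m; "eef_pos": TCP position; "tcp_rot": TCP orientation; "contact_force": force on the tool from outside, world axes, zero at the start; "wrist_torque": the same for the moment, N m; "opening": opening from 0.0 (shut) to 1.0 (fully open).
Only numpy, scipy, OpenCV 4.12 (cv2) and the standard library are available. Lean on these libraries where they do the work, as an engineer would, in place of code of your own. Each camera call takes 0.05 s, during which the arm holds its last target. There are 200 camera calls.

## Task

The steel test block has to be clamped tight against the anvil of the clamping fixture, but the toggle clamp's lever is too stiff to throw by its short stub. Handling nothing but the square steel tube that lies on the cork mat, slip it over the stub fully home against the collar and swing the lever past its dead point until it rests on its stop, working by feel: firmly, but without ramming the collar or heaving on the bar once the lever has met the stop. Then draw the tube off and lay it back flat along the middle of the cork mat, with the block left clamped and everything else where it was.

Things in the scene. Friction and masses are not known exactly. Their poses are not given: they have to be found in the camera images.
- fixture: Clamping fixture screwed to the table: grey plate 110 x 330 x 12 mm (its x by y) with a toggle clamp and a fixed steel anvil. Origin: centre of the plate's underside, z up. The plunger pushes along +y to the anvil, face at y = 131 mm, 58 mm high. Lever pivot at x = 0, y = -130 mm; its nut, the highest point, is 83 mm up. The lever's stub reaches out over the plate's -x edge.
- pivot (a point): Pivot axis of the lever at the stub's height; axes as the fixture's. The lever is thrown counter-clockwise seen from above. Direction of the stub from fixture +x: 124 to 142 degrees at the start; the spring tip loads it from about 153; dead point at 192.8; a hard stop lug (setting not measured) catches it somewhere from 194.5 to 199.6.
- lever: Clamp lever, ending in a round steel stub: 13 mm diameter, domed nose, level, axis 67 mm above the table. Origin on the pivot axis, x outward along the stub, z up. The nose is 130 mm from the pivot; a 24 mm set collar sits on the stub with its outer face anywhere from 57 to 79 mm from the pivot (its setting is not measured), so 51 to 73 mm go into the tube.
- stub_root (a point): Point on the stub's axis 55 mm from the pivot, just under the innermost place of the collar; axes as the lever's.
- stub_tip (a point): Nose of the stub (130 mm from the pivot); axes as the lever's. Moment to throw the lever: 0.6 N m of friction, climbing to some 2.2 N m near 172 degrees and falling back to less than 0.6 N m past the dead point, up to the stop. Short of the dead point the spring throws the lever back when it is let go; past it the lever stays where it is left.
- bar: The extension bar: square steel tube, 22 x 22 mm outside, 16 x 16 mm bore right through, 240 mm long, about 0.42 kg, both ends alike. Lies along its x axis on the cork mat, roughly along the mat's length. Origin at the centre of its underside, z up; its own axis is 11 mm above. Seated home against the collar its middle is 177 to 199 mm from the pivot.
- bar_end_a (a point): Centre of the tube's mouth at its +x end (120 mm from the middle, on the tube's axis).
- bar_end_b (a point): Centre of the tube's mouth at its -x end.
- mat: Cork mat fixed on the table, 300 mm (its x) by 150 mm (its y), 6 mm thick; origin at the centre of its underside, z up. It may lie to the left or to the right; a shallow white plastic tray, 280 x 170 mm and 32 mm high, lies on the other side.
- pad: Spring-loaded rubber tip, 28 mm diameter, at the end of the clamp's plunger, 42 mm above the table; its y axis points to the anvil and the tip's face lies 30 mm from the origin along y.
- block: The specimen: loose steel block, 56 mm (its x) by 50 mm (its y) by 40 mm high, 0.88 kg, standing on the fixture's plate up to 6 mm away from the anvil. Origin at the centre of its underside. The clamp pushes it against the anvil by itself.
- solid_bar: Bystander: solid square aluminium bar, 20 x 20 x 160 mm, lying in the white tray.
- lamp_cap: Bystander: black plastic cap, 29 mm diameter, 28 mm high, in the white tray.
- beaker: Bystander: glass beaker, 88 mm diameter, 115 mm high.
- spirit_lamp: Bystander: spirit lamp, 78 mm diameter, 86 mm high.
- lampholder: Bystander: light bulb standing in a holder on a wooden block 74 mm square, 121 mm high in all.
- forceps: Bystander: flat steel forceps, 132 mm long, lying on the table.
Mind the look-alikes: they are no part of the job. Of the things like the block, leave any that is turquoise; of the rest the smaller one is meant.

How it is judged:
By the outcome, as a careful person would: the job done as asked, in the order asked, and still so for the second after the job is handed in, with the robot touching nothing.
It also fails if it takes over 64 s, if anything falls off the work surface, if the arm or the gripper's body presses on something with over 40 N, if the wrist force passes 120 N, or if a joint passes its speed limit or range.

## Working session

There is one attempt and no reset: what is moved stays moved. The work goes in short steps, Python scripts to look and compute and a tool call to move; the robot and the scene stay as the last step left them, time stands still between calls to the robot, and variables do not carry over. Pictures are saved under pics/ and viewed, about 8 in all and at most 12, crops included, and the job is handed in when it is done.

Besides the shell and the picture viewer there is one more tool, called after "Call:" as name(argument=value, ...) on one line, values as JSON. move_arm: Moves the arm, as the interface text tells. Its arguments: {"type":"object","properties":{"series":{"type":"string"},"grip_force":{"type":"number"}},"required":["series"]}

```bash
ls; mkdir -p pics
python3 - <<'E'
from rig import r, vision
import cv2,numpy as np
print(r.sense())
for n in ("scene","top"):
    im=vision.grab_frame(n); cv2.imwrite(f"pics/{n}0.png",im[:,:,::-1])
    p=vision.camera_params(n); print(n,p)
E
```

```text
pics
{'clock': 0.0, 'qpos': array([ 1.17159579e+00,  3.53685323e-01,  1.63417960e+00, -2.83973028e-07,
        1.15518607e+00, -2.36529570e-03]), 'qvel': array([-0.00137888, -0.00084585, -0.00082603,  0.00102633, -0.0010377 ,
       -0.00046917]), 'joint_efforts': array([ 1.93361404e-03, -6.05222368e+01, -3.42086649e+01,  8.74624652e-05,
        8.65385751e-03,  2.10050558e-05]), 'eef_pos': array([241.34880401, 575.97733817, 230.51901196]), 'tcp_rot': array([-3.14013432e+00, -3.18976923e-06,  2.74475752e+00]), 'contact_force': array([-0.15025125, -0.51635083,  1.0546827 ]), 'wrist_torque': array([0.00785761, 0.02179818, 0.04258997]), 'opening': 1.0008362286508197}
scene {'fx': 534.6271141906028, 'fy': 534.6271141906028, 'cx': 275.29720244501993, 'cy': 203.47704190413143, 'position': array([1328.30695339, -588.96947257,  981.45373666]), 'rotation': array([ 0.82653055, -0.01904286,  0.8754489 ])}
top {'fx': 503.64951039376814, 'fy': 503.64951039376814, 'cx': 285.66111245715206, 'cy': 214.94893614171642, 'position': array([ 314.33455569,   25.08205053, 1630.60425368]), 'rotation': array([ 0.18071519, -0.00206907, -1.5974505 ])}
```

View pics/top0.png

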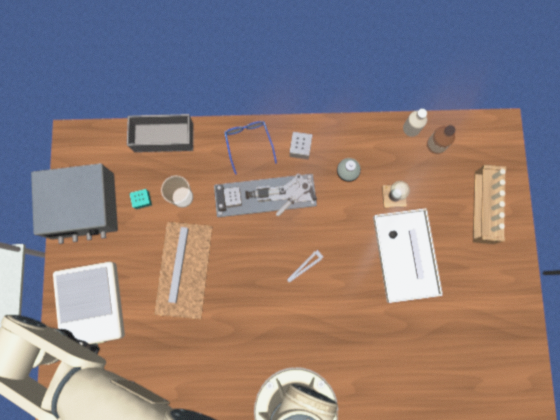

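View pics/scene0.png

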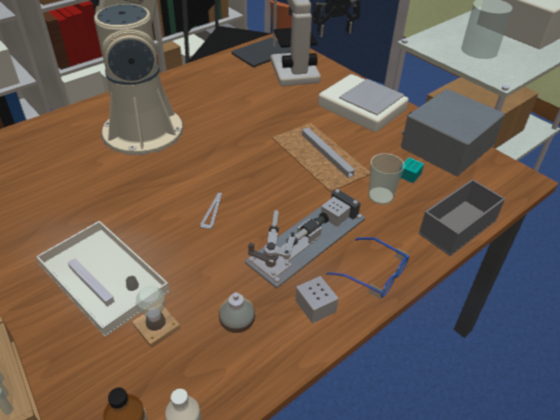

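```bash
cat > h.py <<'E'
from rig import r, vision
import cv2,numpy as np
from scipy.spatial.transform import Rotation as R
def cam(n):
    p=vision.camera_params(n); return p,R.from_euler('xyz',p['rotation']).as_matrix()
def ray(c,u,v,z):
    p,M=c; d=M@np.array([(u-p['cx'])/p['fx'],-(v-p['cy'])/p['fy'],-1])
    return p['position']+d*(z-p['position'][2])/d[2]
def proj(c,X):
    p,M=c; q=M.T@(np.asarray(X)-p['position']); return np.array([p['cx']-p['fx']*q[0]/q[2],p['cy']+p['fy']*q[1]/q[2]])
E
python3 - <<'E'
from h import *
im=cv2.imread('pics/top0.png')
cv2.imwrite('pics/topz.png',cv2.resize(im[170:320,150:330],None,fx=4,fy=4,interpolation=cv2.INTER_CUBIC))
c=cam('top'); print({k:v for k,v in c[0].items() if k not in('position','rotation')})
print(ray(c,297,400,0), ray(c,183,228,17),ray(c,173,302,17),ray(c,305,186,83))
E
```

```text
{'fx': 503.64951039376814, 'fy': 503.64951039376814, 'cx': 285.66111245715206, 'cy': 214.94893614171642}
[31.15515408 -5.72804535  0.        ] [574.72810623 347.55502835  17.        ] [339.14379641 376.735526    17.        ] [688.17934536 -49.16401112  83.        ]
```

View pics/topz.png

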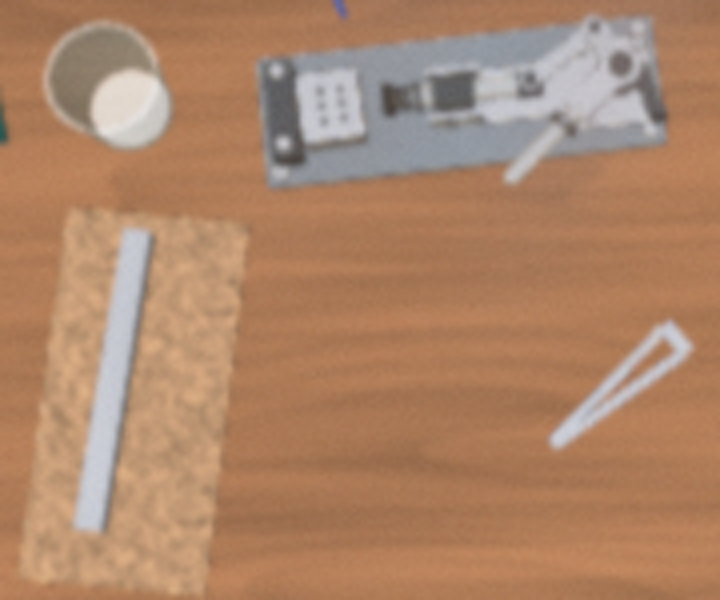

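Run:
```python
from h import *
np.set_printoptions(precision=1,suppress=True)
c=cam('top')
def P(u,v,z): return ray(c,(u+.5)/4-.5+150,(v+.5)/4-.5+170,z)
def fit(loc,W):
    loc=np.c_[np.array(loc,float),np.zeros(len(loc))];W=np.array(W)*[1,1,0]
    a,b=loc.mean(0),W.mean(0); Rr,rs=R.align_vectors(W-b,loc-a); y=Rr.as_euler('xyz')[2]
    o=b-Rr.apply(a); print('origin',o,'yaw deg',np.degrees(y),'rssd',rs); return o,y
print('fixture'); # corners: top-left=+x,+y
F=fit([(55,165),(55,-165),(-55,-165),(-55,165)],[P(258,60,12),P(653,17,12),P(667,142,12),P(270,187,12)])
Rf=R.from_euler('z',F[1]); piv=F[0]+Rf.apply([0,-130,0]); print('pivot',piv,'nut',P(622,65,83))
tip=P(512,180,67); print('tip',tip,'dist',np.linalg.norm((tip-piv)[:2]),'dir fixture',np.degrees(np.arctan2(*(Rf.inv().apply(tip-piv))[[1,0]])))
col=P(567,127,67);print('collar?',col,np.linalg.norm((col-piv)[:2]))
print('mat'); fit([(150,75),(150,-75),(-150,-75),(-150,75)],[P(68,207,6),P(249,228,6),P(205,597,6),P(20,578,6)])
print('bar'); fit([(120,11),(120,-11),(-120,-11),(-120,11)],[P(124,229,28),P(153,231,28),P(102,531,28),P(74,527,28)])
s=r.sense(); print(s['eef_pos'],s['tcp_rot'],R.from_euler('xyz',s['tcp_rot']).as_matrix())
w=cam('wrist'); T=R.from_euler('xyz',s['tcp_rot']).as_matrix(); print('cam in tool',T.T@(w[0]['position']-s['eef_pos']),T.T@w[1],w[0]['fx'])
```

```text
fixture
origin [678.7  79.3   0. ] yaw deg 4.960539136215665 rssd 4.241655625097434
pivot [689.9 -50.2   0. ] nut [688.6 -49.6  83. ]
tip [601.5  39.6  67. ] dist 125.9977124248158 dir fixture 129.59217259601925
collar? [643.1  -5.   67. ] 65.06789988561152
mat
origin [441.5 346.6   0. ] yaw deg -6.80030818901212 rssd 4.3302715516584716
bar
origin [457.6 360.    0. ] yaw deg -8.956539389681692 rssd 1.6652153381184105
[241.4 576.  230.6] [-3.1  0.   2.7] [[-0.9  0.4 -0. ]
 [ 0.4  0.9 -0. ]
 [-0.  -0.  -1. ]]
cam in tool [  66.4   -0.2 -142.9] [[-0.   1.   0.3]
 [ 1.   0.   0. ]
 [ 0.   0.3 -1. ]] 289.9836583305924
```

Call:
move_arm(series="-1 -0.83 -0.56 0 0 0 0;-1 -0.83 -0.56 0 0 0 0;-1 -0.83 -0.56 0 0 0 0;-1 -0.83 -0.56 0 0 0 0;-1 -0.83 -0.56 0 0 0 0;-1 -0.83 -0.56 0 0 0 0;-1 -0.83 -0.56 0 0 0 0;-1 -0.83 -0.56 0 0 0 0;-1 -0.83 -0.56 0.2 0 0 0;-1 -0.83 -0.56 0.2 0 0 0;-1 -0.83 -0.56 0.2 0 0 0;-1 -0.83 -0.56 0.2 0 0 0;-1 -0.83 -0.56 0.2 0 0 0;-1 -0.83 -0.56 0.2 0 0 0;-1 -0.83 -0.56 0.2 0 0 0;-1 -0.83 -0.56 0.2 0 0 0;-1 -0.83 -0.56 0 0 0 0;-1 0 0 0 0 0 0")

```text
clock: 2.35
eef_pos: [623.6, -12.9, 160.0]
tcp_rot: [-3.135, -0.004, 2.747]
contact_force: [-0.4, 0.4, 0.2]
opening: 1.0
```

```bash
cat >> h.py <<'E'
def wshot(name,crop=None,k=1):
    s=r.sense(); c=cam('wrist'); im=vision.grab_frame('wrist')[:,:,::-1]
    np.savez('pics/'+name+'.npz',M=c[1],pos=c[0]['position'],**{q:c[0][q] for q in('fx','fy','cx','cy')},eef=s['eef_pos'],rot=s['tcp_rot'])
    cv2.imwrite('pics/'+name+'_raw.png',im)
    if crop: a,b,d,e=crop; im=im[a:b,d:e]
    cv2.imwrite('pics/'+name+'.png',cv2.resize(im,None,fx=k,fy=k,interpolation=cv2.INTER_CUBIC))
def lc(name):
    z=np.load('pics/'+name+'.npz'); return ({q:float(z[q]) for q in('fx','fy','cx','cy')}|{'position':z['pos']},z['M'])
E
python3 - <<'E'
from h import *
wshot('w1'); c=lc('w1')
for X in([690,-50,83],[598,42,67],[644,-4,67]): print(proj(c,X))
E
```

```text
[270.2265399  297.57037789]
[331.16660034 154.39561388]
[299.09759768 225.26562025]
```

View pics/w1.png

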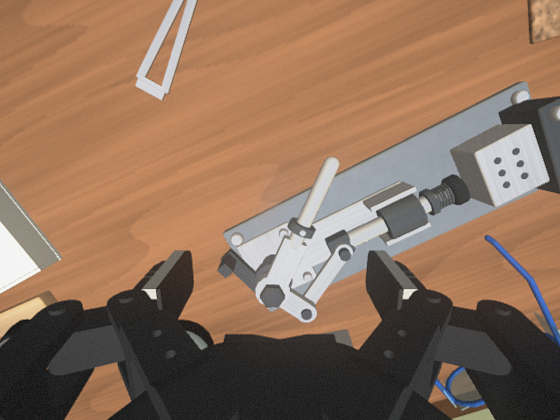

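Run:
```python
from h import *
np.set_printoptions(precision=1,suppress=True)
c=lc('w1'); im=cv2.imread('pics/w1_raw.png').astype(int)
# profile scan perpendicular to the stub's approx axis
a=np.array([304.,222]);b=np.array([333.,158]);d=(b-a)/np.linalg.norm(b-a);n=np.array([-d[1],d[0]])
L=np.linalg.norm(b-a); g=im.min(axis=2).astype(np.float32)
pts=[]
for t in np.arange(14,L-8,4):
    s=np.arange(-14,14.1,.5); q=a+d*t+np.outer(s,n)
    p=cv2.remap(g,q[:,0].astype(np.float32)[None],q[:,1].astype(np.float32)[None],1)[0]
    gr=np.gradient(cv2.GaussianBlur(p[None],(5,1),1)[0]); i=gr.argmax(); j=gr.argmin()
    pts.append([t,s[i],s[j],*(a+d*t+n*(s[i]+s[j])/2)])
pts=np.array(pts); print(pts)
s=np.arange(-14,10,1.5)
q=a+np.outer(np.arange(-16,20,1.),d); print('along',cv2.remap(g,q[:,0].astype(np.float32)[None],q[:,1].astype(np.float32)[None],1)[0])
good=np.abs(np.abs(pts[:,1]-pts[:,2])-np.median(np.abs(pts[:,1]-pts[:,2])))<1.6
W=np.array([ray(c,u,v,67) for u,v in pts[good,3:]])[:,:2]
m=W.mean(0); D=np.linalg.svd(W-m)[2][0]; D*=np.sign(D[1])
print('dir world',np.degrees(np.arctan2(D[1],D[0])),'pt',m)
piv=ray(c,270,294,83); print('nut',piv,'nose',ray(c,333,157,67),'axis offset of pivot',np.cross(D,piv[:2]-m), 'tip dist',D@(ray(c,333,157,67)[:2]-piv[:2]))
print('collar',D@(ray(c,*(a),67)[:2]-piv[:2]))
```

```text
[[ 14.   -6.    7.  310.2 209.5]
 [ 18.   -6.    7.5 312.1 205.9]
 [ 22.   -5.5   7.5 314.  202.4]
 [ 26.   -6.    7.  315.2 198.5]
 [ 30.  -10.5   7.  314.8 194. ]
 [ 34.   -6.    7.  318.5 191.2]
 [ 38.   -6.5   7.  319.9 187.5]
 [ 42.   -6.5   7.5 321.8 184. ]
 [ 46.   -6.5   7.  323.2 180.2]
 [ 50.   -6.5   7.5 325.1 176.7]
 [ 54.   -6.5   8.  327.  173.1]
 [ 58.   -6.5   8.5 328.8 169.6]
 [ 62.   -6.5   8.5 330.5 165.9]]
along [215.3 196.1 139.5 121.4 153.2 177.  168.6 140.8 120.6 110.3 104.5  92.8
 130.2 200.4 216.9 213.9 214.  213.8 213.5 213.4 213.5 213.6 214.5 214.2
 213.4 213.1 212.  213.1 213.3 211.9 213.6 213.2 212.7 213.5 212.9 212.8]
dir world 134.96450589326145 pt [619.9  24.6]
nut [686.7 -48.8  83. ] nose [600.5  42.7  67. ] axis offset of pivot 4.5706275746616285 tip dist 125.64529351036943
collar 66.22343136873361<stdin>:20: DeprecationWarning: Arrays of 2-dimensional vectors are deprecated. Use arrays of 3-dimensional vectors instead. (deprecated in NumPy 2.0)
```

Call:
move_arm(series="-1 0 0 -0.1 0 0 10.4;-1 0 0 -0.1 0 0 10.4;-1 0 0 -0.1 0 0 10.4;-1 0 0 -0.1 0 0 10.4;-1 0 0 -0.1 0 0 10.4;-1 0 0 -0.1 0 0 10.4;-1 0 0 -0.1 0 0 10.4;-1 0 0 -0.1 0 0 10.4;-1 0 0 -0.1 0 0 10.4;-1 0 0 -0.1 0 0 10.4;-1 0 0 -0.1 0 0 10.4;-1 0 0 -0.1 0 0 10.4;-1 0 0 -0.1 0 0 10.4;-1 0 0 -0.1 0 0 10.4;-1 0 0 -0.1 0 0 10.4;-1 0 0 -0.1 0 0 10.4;-1 0 0 0 0 0 0")

```text
clock: 4.53
eef_pos: [607.4, 8.6, 222.6]
tcp_rot: [3.137, 0.024, -0.236]
contact_force: [-0.2, -0.0, -0.9]
opening: 1.0
```

```bash
cat >> h.py <<'E'
def delta(goal,yaw):
    s=r.sense(); T=R.from_euler('xyz',s['tcp_rot']); d=T.inv().apply(np.array(goal)-s['eef_pos'])/40
    w=(T.inv()*R.from_euler('xyz',[np.pi,0,np.radians(yaw)])).as_rotvec(degrees=True)
    print('shift units',d.round(3),'turn',w.round(2),'clock',s['clock'],'F',s['contact_force'].round(1),'M',s['wrist_torque'].round(2),'open',round(s['opening'],3)); return s
E
python3 - <<'E'
from h import *
print(delta((497,354,120),-9)['qpos'])
E
```

```text
shift units [-4.64  -7.761  2.642] turn [ 0.19  1.36 -4.51] clock 4.525 F [-0.2 -0.  -0.9] M [-0.   -0.02  0.03] open 1.0
[1.08141419e-02 3.46837745e-01 1.66304736e+00 1.78673411e-03
 1.15564297e+00 1.81673215e+00]
```

Call:
move_arm(series="-1 -0.42 -0.7 0.1 0.2 1.4 -2;-1 -0.42 -0.7 0.1 0 0 -2;-1 -0.42 -0.7 0.2 0 0 0;-1 -0.42 -0.7 0.2 0 0 0;-1 -0.42 -0.7 0.2 0 0 0;-1 -0.42 -0.7 0.2 0 0 0;-1 -0.42 -0.7 0.3 0 0 0;-1 -0.42 -0.7 0.3 0 0 0;-1 -0.42 -0.7 0.3 0 0 0;-1 -0.42 -0.7 0.3 0 0 0;-1 -0.42 -0.7 0.3 0 0 0;-1 0 0 0 0 0 0")

```text
clock: 6.02
eef_pos: [456.3, 354.4, 117.3]
tcp_rot: [3.14, 0.003, -0.097]
contact_force: [0.4, -0.0, -0.5]
opening: 1.0
```

Run:
```python
from h import *
np.set_printoptions(precision=1,suppress=True)
delta((497,354,120),-9)
wshot('w2'); c=lc('w2')
for X in([576.1,341.2,28],[339,378.7,28],[497,354,28]): print(proj(c,X))
```

```text
shift units [ 1.  -0.1 -0.1] turn [0.1 0.2 3.4] clock 6.025 F [ 0.4 -0.  -0.5] M [-0.1 -0.1 -0. ] open 1.0
[280.3  49.7]
[265.2 331.2]
[273.9 161. ]
```

View pics/w2.png

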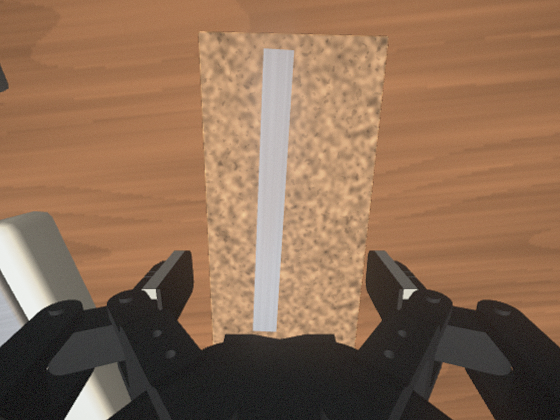

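Call:
move_arm(series="-1 0.5 -0.05 0 0.1 0.2 3.4;-1 0.5 -0.05 0.4 0 0 0;-1 0 0 0.8 0 0 0;-1 0 0 0.7 0 0 0;-1 0 0 0.3 0 0 0;-1 0 0 0 0 0 0")

```text
clock: 6.82
eef_pos: [508.9, 349.6, 30.9]
tcp_rot: [-3.136, -0.009, -0.169]
contact_force: [1.2, -0.0, 1.7]
opening: 1.001
```

Run:
```python
from h import *
np.set_printoptions(precision=1,suppress=True)
delta((497,354,9),-9); c=lc('w2')
print(ray(c,199,31,6),ray(c,387,38,6))
```

```text
shift units [-0.3 -0.1  0.5] turn [-0.3 -0.5 -0.7] clock 6.825 F [ 1.2 -0.   1.7] M [ 0.  -0.   0.1] open 1.001
[600.4 402.3   6. ] [581.1 256.5   6. ]
```

Call:
move_arm(series="-1 -0.3 -0.1 0.25 -0.3 -0.5 -0.7;-1 0 0 0.15 0 0 0;-1 0 0 0 0 0 0")

```text
clock: 7.2
eef_pos: [498.6, 356.8, 16.0]
tcp_rot: [-3.139, -0.002, -0.156]
contact_force: [1.0, 0.9, -0.5]
opening: 1.001
```

Run:
```python
from h import *
delta((497,354,9),-9)
```

```text
shift units [-0.029  0.075  0.175] turn [-0.12 -0.11  0.04] clock 7.2 F [ 1.   0.9 -0.5] M [0.05 0.04 0.04] open 1.001
```

Then descend and close, moderately strong grip.

Call:
move_arm(series="-1 -0.03 0.07 0.14 -0.1 -0.1 0;-1 0 0 0 0 0 0;1 0 0 0 0 0 0;1 0 0 0 0 0 0;1 0 0 0 0 0 0;1 0 0 0 0 0 0;1 0 0 0 0 0 0;1 0 0 0 0 0 0", grip_force=90)

```text
clock: 8.2
eef_pos: [497.5, 354.6, 11.3]
tcp_rot: [-3.14, -0.001, -0.156]
contact_force: [0.1, -0.5, 0.7]
opening: 0.233
```

Run:
```python
from h import *
delta((497,354,59),-9)
```

```text
shift units [-0.009  0.016 -1.192] turn [-0.09 -0.08  0.04] clock 8.2 F [ 0.1 -0.5  0.7] M [-0.02  0.07 -0.04] open 0.233
```

Call:
move_arm(series="1 0 0 -0.2 0 0 0;1 0 0 -0.6 0 0 0;1 0 0 -0.8 0 0 0;1 0 0 -0.6 0 0 5;1 0 0 0 0 0 10;1 0 0 0 0 0 10;1 0 0 0 0 0 8;1 0 0 0 0 0 0")

```text
clock: 9.2
eef_pos: [495.3, 352.7, 102.4]
tcp_rot: [3.139, -0.0, -0.748]
contact_force: [1.1, -0.3, -4.4]
opening: 0.233
```

Run:
```python
from h import *
print(delta((524,119,100),-45.7)['eef_pos'])
```

```text
shift units [4.5   3.795 0.072] turn [ 0.15 -0.01  2.84] clock 9.2 F [ 1.1 -0.3 -4.4] M [-0.12 -0.08  0.06] open 0.233
[495.31001517 352.72202767 102.44153797]
```

Call:
move_arm(series="1 0.3 0.3 0 0.1 0 1;1 0.6 0.5 0 0 0 1;1 0.6 0.5 0 0 0 1;1 0.6 0.5 0 0 0 0;1 0.6 0.5 0 0 0 0;1 0.6 0.5 0 0 0 0;1 0.5 0.4 0 0 0 0;1 0.2 0.2 0 0 0 0;1 0 0 0 0 0 0")

```text
clock: 10.32
eef_pos: [510.4, 130.6, 102.5]
tcp_rot: [3.137, -0.0, -0.784]
contact_force: [0.4, -0.7, -3.9]
opening: 0.229
```

Run:
```python
from h import *
print(delta((524,119,61.3),-45.7)['eef_pos'])
wshot('w3',(0,260,150,450),2.3); c=lc('w3')
print(proj(c,(597.8,43.6,67)),proj(c,(688.5,-49.5,83)))
```

```text
shift units [ 0.446 -0.041  1.029] turn [ 0.27 -0.01  0.8 ] clock 10.325 F [ 0.4 -0.7 -3.9] M [-0.05 -0.11  0.01] open 0.229
[510.35673296 130.56880881 102.45010627]
[278.45955479  19.7725118 ] [ 283.09201423 -392.51628914]
```

View pics/w3.png

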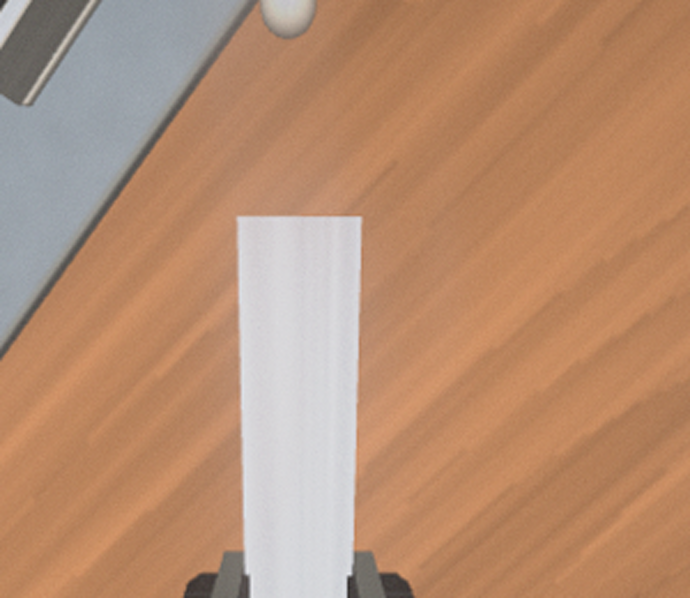

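Run:
```python
from h import *
np.set_printoptions(precision=2,suppress=True)
c=lc('w3'); z=np.load('pics/w3.npz'); T=R.from_euler('xyz',z['rot']); e=z['eef']
f=lambda X:T.inv().apply(X-e)
top=e[2]+5.7+11
for n,u,v,h in(('end L',237,215,top),('end R',361,215,top),('fing L',244,540,top),('fing R',354.5,540,top),('nose',289,38,67),('nose c',288.5,12,67+6)):
    X=ray(c,150+u/2.3-.3,v/2.3-.3,h); print(n,X,'tool',f(X))
D=np.array([np.cos(np.radians(134.3)),np.sin(np.radians(134.3)),0])
print('model nose tool',f(np.array([688.5,-49.5,67])+130*D), f(np.array([688.5,-49.5,67])+60*D))
```

```text
end L [575.07  81.34 119.15] tool [ 80.59 -10.73 -16.74]
end R [559.53  65.77 119.15] tool [ 80.58  11.26 -16.63]
fing L [531.68 124.77 119.15] tool [ 19.21 -10.87 -16.75]
fing R [515.91 109.03 119.15] tool [ 19.14  11.41 -16.64]
nose [600.18  43.59  67.  ] tool [125.02  -1.96  35.46]
nose c [602.5   41.36  73.  ] tool [128.23  -1.99  29.46]
model nose tool [123.3   -0.18  35.47] [193.29   0.8   35.49]
```

Run:
```python
from h import *
print(delta((531.3,116.1,61.3),-46.3)['eef_pos'])
```

```text
shift units [ 0.633 -0.108  1.029] turn [ 0.26 -0.01  1.42] clock 10.375 F [-0.4 -0.1 -3.5] M [-0.07 -0.17 -0.01] open 0.234
[510.42763495 131.05355112 102.45765642]
```

Call:
move_arm(series="1 0.2 -0.1 0.3 0.3 0 1.4;1 0.2 0 0.3 0 0 0;1 0.1 0 0.2 0 0 0;1 0 0 0 0 0 0")

```text
clock: 10.88
eef_pos: [528.3, 120.7, 67.3]
tcp_rot: [-3.141, 0.0, -0.807]
contact_force: [-0.0, -0.3, -3.7]
opening: 0.236
```

Run:
```python
from h import *
print(delta((531.3,116.1,61.3),-46.3)['eef_pos'])
```

```text
shift units [0.135 0.026 0.15 ] turn [-0.05  0.02  0.08] clock 10.875 F [-0.  -0.3 -3.7] M [-0.09 -0.07 -0.04] open 0.236
[528.29842633 120.7034807   67.32116919]
```

Call:
move_arm(series="1 0.1 0.02 0.14 0 0 0;1 0 0 0 0 0 0")

```text
clock: 11.12
eef_pos: [530.5, 117.2, 61.2]
tcp_rot: [-3.141, 0.001, -0.806]
contact_force: [0.0, -0.4, -3.7]
opening: 0.238
```

Run:
```python
from h import *
print(delta((531.3,116.1,61.3),-46.3)['eef_pos'])
wshot('w4',(0,260,150,450),2.3)
```

```text
shift units [ 0.033  0.005 -0.002] turn [-0.03  0.03  0.1 ] clock 11.125 F [ 0.  -0.4 -3.7] M [-0.19 -0.13  0.04] open 0.238
[530.51498961 117.18412037  61.22857564]
```

View pics/w4.png

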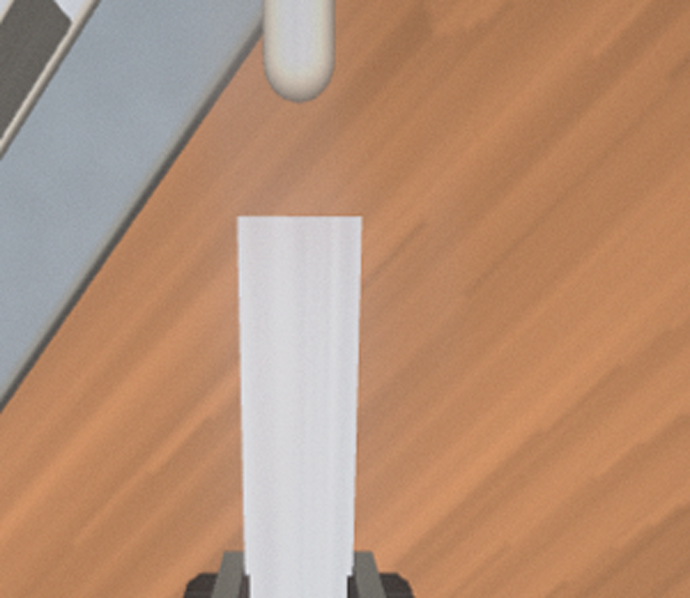

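Call:
move_arm(series="1 0.2 0 0 0 0 0;1 0.2 0 0 0 0 0;1 0.2 0 0 0 0 0;1 0.2 0 0 0 0 0;1 0 0 0 0 0 0")

```text
clock: 11.8
eef_pos: [555.3, 92.4, 62.5]
tcp_rot: [-3.139, -0.001, -0.807]
contact_force: [0.1, -0.1, -3.4]
opening: 0.236
```

Run:
```python
from h import *
s=delta((531.3,116.1,61.3),-46.3);print(s['eef_pos'],R.from_euler('xyz',s['tcp_rot']).inv().apply(s['contact_force']))
```

```text
shift units [-0.843  0.025  0.028] turn [-0.15 -0.05  0.08] clock 11.8 F [ 0.1 -0.1 -3.4] M [-0.15 -0.08 -0.06] open 0.236
[555.34277714  92.43778369  62.45027246] [ 0.15117051 -0.03484762  3.36267958]
```

Call:
move_arm(series="1 0.18 0.02 0.03 -0.1 0 0;1 0.18 0 0 0 0 0;1 0.18 0 0 0 0 0;1 0.1 0 0 0 0 0;1 0 0 0 0 0 0")

```text
clock: 12.42
eef_pos: [573.5, 72.0, 61.0]
tcp_rot: [-3.141, -0.001, -0.807]
contact_force: [-0.7, 0.7, -3.8]
opening: 0.232
```

Run:
```python
from h import *
s=delta((531.3,116.1,61.3),-46.3);print(s['eef_pos'],R.from_euler('xyz',s['tcp_rot']).inv().apply(s['contact_force']))
```

```text
shift units [-1.526e+00 -1.000e-03 -9.000e-03] turn [-0.02 -0.03  0.08] clock 12.425 F [-0.7  0.7 -3.8] M [-0.13 -0.09 -0.03] open 0.232
[573.50249399  72.01708695  60.98308456] [-0.97441011  0.05590387  3.83983244]
```

Call:
move_arm(series="1 0.08 0 0 0 0 0;1 0.08 0 0 0 0 0;1 0.04 0 0 0 0 0;1 0.04 0 0 0 0 0")

```text
clock: 12.92
eef_pos: [580.2, 64.9, 61.0]
tcp_rot: [-3.141, -0.0, -0.806]
contact_force: [0.6, -0.7, -3.1]
opening: 0.232
```

```bash
cat > st.py <<'E'
from h import *
import sys
np.set_printoptions(precision=2,suppress=True)
s=r.sense();T=R.from_euler('xyz',s['tcp_rot']); g=T.inv().apply
d=g(s['eef_pos']-np.array([531.3,116.1,61.3])); print('t',s['clock'],'travel',d,'Ftool',g(s['contact_force']),'Mtool',g(s['wrist_torque']),'rpy',np.degrees(s['tcp_rot']),'open',s['opening'],s['eef_pos'])
E
python3 st.py
```

```text
t 12.925 travel [70.76  0.13  0.35] Ftool [0.96 0.03 3.09] Mtool [ 0.03  0.14 -0.05] rpy [-179.99   -0.02  -46.19] open 0.2322626499248161 [580.18  64.94  60.97]
```

Now 1.6 mm steps.

Call:
move_arm(series="1 0.04 0 0 0 0 0;1 0.04 0 0 0 0 0;1 0.04 0 0 0 0 0;1 0.04 0 0 0 0 0")

```text
clock: 13.42
eef_pos: [584.9, 60.1, 61.0]
tcp_rot: [-3.142, -0.0, -0.806]
contact_force: [-0.3, 0.3, -3.8]
opening: 0.231
```

```bash
python3 st.py
```

```text
t 13.425 travel [77.51  0.14  0.35] Ftool [-0.43 -0.01  3.76] Mtool [-0.02  0.16  0.03] rpy [-180.     -0.01  -46.19] open 0.2309661632698584 [584.86  60.07  60.96]
```

Call:
move_arm(series="1 0.04 0 0 0 0 0;1 0.04 0 0 0 0 0;1 0.04 0 0 0 0 0")

```text
clock: 13.8
eef_pos: [587.3, 57.1, 60.7]
tcp_rot: [3.141, 0.002, -0.807]
contact_force: [-6.4, 9.5, -2.3]
opening: 0.234
```

```bash
python3 st.py
```

```text
t 13.8 travel [81.38  0.4   0.39] Ftool [-11.31  -1.93   2.37] Mtool [ 0.37 -1.48 -0.28] rpy [179.96   0.12 -46.21] open 0.23365259715518577 [587.33  57.07  60.74]
```

Call:
move_arm(series="1 0.04 0 0 0 0 0")

```text
clock: 13.92
eef_pos: [587.3, 57.0, 60.6]
tcp_rot: [3.14, 0.005, -0.807]
contact_force: [-5.2, 9.5, 0.9]
opening: 0.237
```

```bash
python3 st.py
python3 - <<'E'
from h import *
wshot('w5',(0,260,150,450),2.3)
E
```

```text
t 13.925 travel [81.4   0.46  0.3 ] Ftool [-10.46  -2.84  -0.81] Mtool [ 0.53 -1.36 -0.33] rpy [179.92   0.28 -46.23] open 0.23683004965941593 [587.28  57.01  60.6 ]
```

View pics/w5.png

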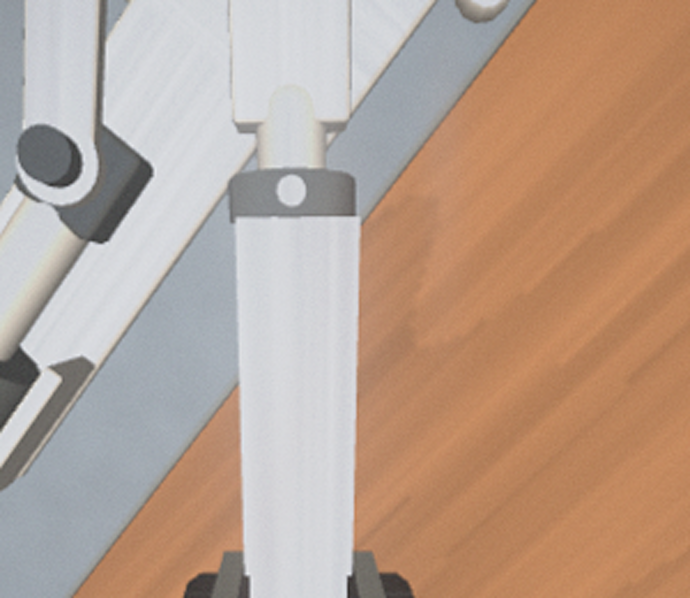

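Call:
move_arm(series="1 0 0.13 0 0 0 -2;1 0.01 0.26 0 0 0 -4;1 0.01 0.26 0 0 0 -4;1 0.01 0.26 0 0 0 -4")

```text
clock: 14.48
eef_pos: [566.1, 31.5, 61.0]
tcp_rot: [-3.136, 0.004, -0.555]
contact_force: [1.4, 4.4, -5.0]
opening: 0.234
```

```bash
cat > sw.py <<'E'
from h import *
np.set_printoptions(precision=2,suppress=True)
s=r.sense();T=R.from_euler('xyz',s['tcp_rot']); g=T.inv().apply
p=s['eef_pos']-np.array([688.5,-49.5,61.]); th=np.degrees(np.arctan2(p[1],p[0]))%360
print('t',s['clock'],'rho %.1f'%np.hypot(*p[:2]),'theta %.2f fixture %.1f'%(th,th-5),'yaw+180 %.2f'%(np.degrees(s['tcp_rot'][2])+180),'dz',p[2],'Ftool',g(s['contact_force']),'Mtool',g(s['wrist_torque']),'rpy',np.degrees(s['tcp_rot']),'open',s['opening'],s['eef_pos'],s['qpos'])
E
python3 sw.py
```

```text
t 14.475 rho 146.7 theta 146.51 fixture 141.5 yaw+180 148.19 dz -0.02600047261284999 Ftool [-1.14 -4.46  4.99] Mtool [ 0.59 -0.11  0.04] rpy [-179.68    0.21  -31.81] open 0.2339675510065781 [566.13  31.46  60.97] [0.05 0.48 1.89 0.01 0.78 2.17]
```

Call:
move_arm(series="1 0.01 0.26 0 -0.2 -0.2 -3.5;1 0.01 0.26 0 0 0 -3.7;1 0.01 0.26 0 0 0 -3.7;1 0.01 0.26 0 0 0 -3.7")

```text
clock: 14.98
eef_pos: [549.5, -4.3, 61.1]
tcp_rot: [-3.133, 0.006, -0.292]
contact_force: [0.3, 6.4, -4.1]
opening: 0.233
```

```bash
python3 sw.py
```

```text
t 14.975 rho 146.2 theta 161.98 fixture 157.0 yaw+180 163.26 dz 0.07248836628620836 Ftool [-1.55 -6.14  4.12] Mtool [ 1.11 -0.03 -0.16] rpy [-179.51    0.33  -16.74] open 0.23252097652964832 [549.52  -4.3   61.07] [-0.02  0.46  1.92  0.01  0.76  1.84]
```

Call:
move_arm(series="1 0.01 0.28 0 -0.3 -0.2 -3.6;1 0.01 0.28 0 -0.2 0 -3.7;1 0.01 0.28 0 0 0 -3.7;1 0.01 0.28 0 0 0 -3.7")

```text
clock: 15.48
eef_pos: [543.0, -42.7, 60.9]
tcp_rot: [-3.13, 0.007, -0.029]
contact_force: [-0.1, 14.7, -4.4]
opening: 0.237
```

```bash
python3 sw.py
```

```text
t 15.475 rho 145.6 theta 177.34 fixture 172.3 yaw+180 178.32 dz -0.12900615119436765 Ftool [ -0.48 -14.64   4.59] Mtool [ 2.43  0.28 -0.16] rpy [-179.31    0.43   -1.68] open 0.2368848945788932 [543.03 -42.74  60.87] [-0.09  0.46  1.93  0.02  0.76  1.5 ]
```

Call:
move_arm(series="1 0.015 0.27 0 -0.3 -0.2 -3.7;1 0.015 0.27 0 -0.2 -0.2 -3.7;1 0.015 0.25 0 0 0 -3.7")

```text
clock: 15.85
eef_pos: [544.1, -69.3, 60.4]
tcp_rot: [-3.127, 0.016, 0.168]
contact_force: [-3.1, 11.2, -0.4]
opening: 0.231
```

```bash
python3 sw.py
```

```text
t 15.85 rho 145.8 theta 187.80 fixture 182.8 yaw+180 189.62 dz -0.6093275404677172 Ftool [ -1.17 -11.55   0.6 ] Mtool [1.79 0.21 0.  ] rpy [-179.15    0.89    9.62] open 0.23125552374129818 [544.08 -69.29  60.39] [-0.14  0.47  1.91  0.01  0.78  1.26]
```

Call:
move_arm(series="1 0.01 0.22 -0.01 -0.3 0.4 -2.7;1 0.01 0.22 0 -0.2 0.3 -2.7")

```text
clock: 16.1
eef_pos: [546.7, -83.7, 60.2]
tcp_rot: [-3.129, 0.004, 0.264]
contact_force: [-1.2, 8.2, -1.8]
opening: 0.235
```

```bash
python3 sw.py
```

```text
t 16.1 rho 145.9 theta 193.56 fixture 188.6 yaw+180 195.13 dz -0.7618192300936641 Ftool [ 1.03 -8.17  1.88] Mtool [ 1.62  0.38 -0.19] rpy [-179.29    0.24   15.13] open 0.23486807402412052 [546.67 -83.71  60.24] [-0.16  0.47  1.91  0.01  0.77  1.14]
```

Call:
move_arm(series="1 0.01 0.11 -0.01 -0.3 0.1 -1.4;1 0.005 0.1 0 -0.1 0 -1.4;1 0.005 0.1 0 0 0 -1.4")

```text
clock: 16.48
eef_pos: [549.0, -92.6, 60.1]
tcp_rot: [-3.13, 0.004, 0.338]
contact_force: [-2.7, 4.8, -1.2]
opening: 0.234
```

```bash
python3 sw.py
```

```text
t 16.475 rho 146.0 theta 197.16 fixture 192.2 yaw+180 199.39 dz -0.9023425852066183 Ftool [-0.97 -5.37  1.23] Mtool [0.9  0.15 0.02] rpy [-179.32    0.24   19.39] open 0.2335011645366464 [549.01 -92.56  60.1 ] [-0.17  0.47  1.9   0.01  0.78  1.05]
```

Call:
move_arm(series="1 0.005 0.08 -0.01 -0.2 0.1 -0.8;1 0.005 0.08 0 0 0 -0.9")

```text
clock: 16.73
eef_pos: [550.4, -97.0, 60.2]
tcp_rot: [-3.13, 0.004, 0.368]
contact_force: [-1.8, 4.4, -1.9]
opening: 0.232
```

```bash
python3 sw.py
```

```text
t 16.725 rho 146.0 theta 198.98 fixture 194.0 yaw+180 201.11 dz -0.7986849616293981 Ftool [-0.08 -4.68  1.95] Mtool [ 0.8   0.24 -0.04] rpy [-179.32    0.21   21.11] open 0.23221039690369516 [550.41 -96.99  60.2 ] [-0.18  0.48  1.9   0.01  0.78  1.01]
```

Call:
move_arm(series="1 0.003 0.07 0 -0.2 0.1 -0.7;1 0.003 0.07 0 0 0 -0.7")

```text
clock: 16.98
eef_pos: [552.1, -101.6, 60.0]
tcp_rot: [-3.132, 0.002, 0.394]
contact_force: [-1.9, 2.9, -1.5]
opening: 0.233
```

```bash
python3 sw.py
```

```text
t 16.975 rho 146.1 theta 200.90 fixture 195.9 yaw+180 202.59 dz -0.9626257532353577 Ftool [-0.62 -3.38  1.49] Mtool [ 0.64  0.04 -0.1 ] rpy [-179.44    0.14   22.59] open 0.23314850365028605 [ 552.06 -101.61   60.04] [-0.19  0.48  1.89  0.01  0.78  0.98]
```

Call:
move_arm(series="1 0.003 0.06 0 -0.2 0.1 -0.7;1 0.003 0.06 0 0 0 -0.7")

```text
clock: 17.23
eef_pos: [553.4, -105.2, 59.7]
tcp_rot: [-3.133, 0.001, 0.419]
contact_force: [-2.7, 15.4, -0.5]
opening: 0.237
```

```bash
python3 sw.py
```

```text
t 17.225 rho 146.1 theta 202.41 fixture 197.4 yaw+180 204.04 dz -1.27132044637478 Ftool [  3.83 -15.14   0.65] Mtool [ 2.53  0.77 -0.23] rpy [-179.52    0.08   24.04] open 0.2366924317926687 [ 553.4  -105.21   59.73] [-0.19  0.48  1.89  0.01  0.78  0.95]
```

Call:
move_arm(series="1 0 0.04 -0.01 0 0 -0.2")

```text
clock: 17.35
eef_pos: [553.4, -105.3, 59.8]
tcp_rot: [-3.13, 0.002, 0.423]
contact_force: [-1.4, 14.7, -1.5]
opening: 0.236
```

```bash
python3 sw.py
```

```text
t 17.35 rho 146.1 theta 202.44 fixture 197.4 yaw+180 204.23 dz -1.162365032193449 Ftool [  4.77 -13.97   1.64] Mtool [ 2.27  0.9  -0.22] rpy [-179.36    0.1    24.23] open 0.2362931788205755 [ 553.42 -105.28   59.84] [-0.2   0.48  1.89  0.01  0.78  0.94]
```

Call:
move_arm(series="1 -0.02 -0.03 -0.02 -0.4 0 0.3;1 0 0 0 0 0 0")

```text
clock: 17.6
eef_pos: [552.6, -104.6, 60.6]
tcp_rot: [-3.138, 0.001, 0.418]
contact_force: [-2.4, 1.4, -3.6]
opening: 0.233
```

```bash
python3 sw.py;python3 - <<'E'
from h import *
wshot('w6',(0,260,150,450),2.3)
E
```

```text
t 17.6 rho 146.7 theta 202.06 fixture 197.1 yaw+180 203.96 dz -0.4262347462498042 Ftool [-1.6  -2.26  3.6 ] Mtool [ 0.41 -0.01 -0.08] rpy [-179.8     0.06   23.96] open 0.232673640117251 [ 552.57 -104.57   60.57] [-0.19  0.48  1.89  0.    0.77  0.96]
```

View pics/w6.png

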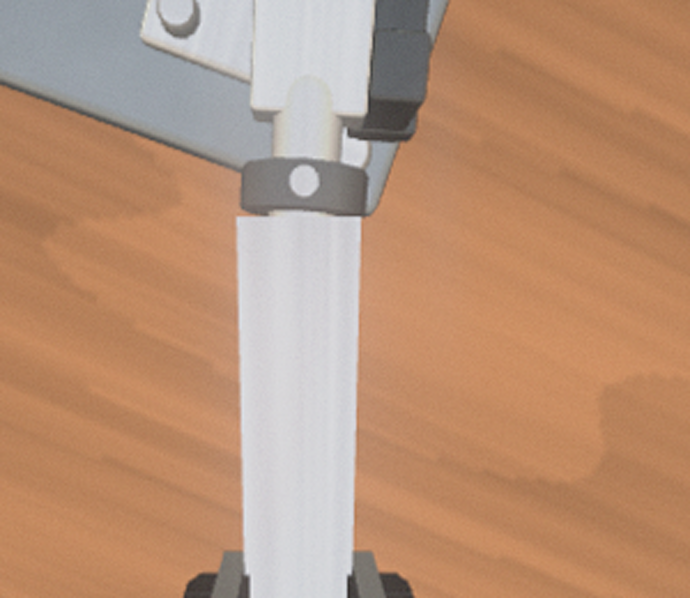

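Call:
move_arm(series="1 0 -0.02 -0.01 -0.1 0 0.9;1 0 -0.02 0 0 0 0.8;1 0 0 0 0 0 0")

```text
clock: 18.02
eef_pos: [552.2, -103.8, 61.0]
tcp_rot: [-3.141, 0.001, 0.386]
contact_force: [-1.4, 1.5, -3.8]
opening: 0.231
```

```bash
python3 sw.py
```

```text
t 18.025 rho 146.7 theta 201.71 fixture 196.7 yaw+180 202.13 dz -0.04683414907179184 Ftool [-0.69 -1.93  3.79] Mtool [ 0.38  0.11 -0.1 ] rpy [-179.94    0.05   22.13] open 0.23142024054024368 [ 552.19 -103.76   60.95] [-0.19  0.48  1.9   0.    0.77  1.  ]
```

Call:
move_arm(series="1 -0.1 -0.01 0 0 0 0;1 -0.2 0 0 0 0 0;1 -0.2 0 0 0 0 0")

```text
clock: 18.4
eef_pos: [533.4, -111.4, 61.2]
tcp_rot: [-3.141, -0.001, 0.387]
contact_force: [-0.2, 1.4, -4.3]
opening: 0.23
```

```bash
python3 sw.py
```

```text
t 18.4 rho 167.0 theta 201.75 fixture 196.7 yaw+180 202.16 dz 0.21705427454311632 Ftool [ 0.28 -1.35  4.26] Mtool [ 0.22  0.26 -0.09] rpy [-179.99   -0.03   22.16] open 0.23044621679199 [ 533.4  -111.36   61.22] [-0.21  0.45  1.93  0.    0.75  0.97]
```

Call:
move_arm(series="1 -0.2 0 0 0 0 0;1 -0.2 0 0 0 0 0;1 -0.2 0 0 0 0 0;1 -0.2 0 0 0 0 0;1 -0.3 0 0 0 0 0;1 -0.3 0 0 0 0 0;1 -0.3 0 0 0 0 0;1 -0.1 0 0 0 0 0")

```text
clock: 19.4
eef_pos: [461.0, -141.2, 61.4]
tcp_rot: [3.141, -0.0, 0.386]
contact_force: [0.5, -0.4, -3.0]
opening: 0.229
```

```bash
python3 sw.py
python3 - <<'E'
from h import *
wshot('w7',(0,260,150,450),1.5)
im=vision.grab_frame('top')[:,:,::-1]; cv2.imwrite('pics/top7_raw.png',im)
a=cv2.imread('pics/w7.png'); b=cv2.resize(im[165:265,200:340],None,fx=3.2,fy=3.2,interpolation=cv2.INTER_CUBIC)[:,:]
H=max(a.shape[0],b.shape[0]); out=np.zeros((H,800,3),np.uint8); b=cv2.resize(b,(350,250)); out[:a.shape[0],:a.shape[1]]=a; out[:250,450:800]=b
cv2.imwrite('pics/m7.png',out)
E
```

```text
t 19.4 rho 245.3 theta 201.94 fixture 196.9 yaw+180 202.13 dz 0.40689627629623004 Ftool [0.34 0.59 2.96] Mtool [-0.01  0.19 -0.  ] rpy [179.98  -0.01  22.13] open 0.22943893216577493 [ 460.97 -141.16   61.41] [-0.3   0.38  2.07 -0.    0.69  0.88]
```

View pics/m7.png

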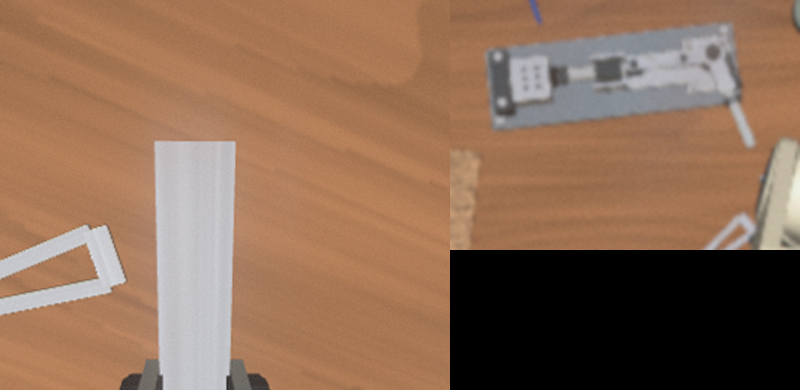

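Call:
move_arm(series="1 0 0 -0.5 0 0 0;1 0 0 -0.6 0 0 5;1 0 0 -0.3 0 0 8;1 0 0 0 0 0 8;1 0 0 0 0 0 6;1 0 0 0 0 0 0")

```text
clock: 20.25
eef_pos: [464.3, -140.9, 119.9]
tcp_rot: [3.141, -0.004, -0.098]
contact_force: [0.9, 0.2, -3.8]
opening: 0.236
```

Run:
```python
from h import *
print(delta((480.9,342.9,110),-7.1)['eef_pos'])
```

```text
shift units [ -0.773 -12.079   0.238] turn [ 0.03 -0.23  1.48] clock 20.25 F [ 0.9  0.2 -3.8] M [-0.01 -0.14  0.03] open 0.236
[ 464.32306867 -140.94320815  119.94087299]
```

Call:
move_arm(series="1 0 -0.4 0 0 -0.2 1;1 -0.06 -0.8 0 0 0 0.5;1 -0.06 -0.85 0 0 0 0;1 -0.06 -0.85 0 0 0 0;1 -0.06 -0.85 0 0 0 0;1 -0.06 -0.85 0 0 0 0;1 -0.06 -0.85 0 0 0 0;1 -0.06 -0.85 0 0 0 0;1 -0.06 -0.85 0 0 0 0;1 -0.06 -0.85 0 0 0 0;1 -0.06 -0.85 0 0 0 0;1 -0.06 -0.85 0 0 0 0;1 -0.05 -0.8 0 0 0 0;1 0 -0.5 0 0 0 0;1 0 -0.3 0 0 0 0;1 0 0 0 0 0 0")

```text
clock: 22.25
eef_pos: [486.5, 327.2, 118.4]
tcp_rot: [3.14, -0.004, -0.081]
contact_force: [0.0, -0.2, -4.1]
opening: 0.232
```

Run:
```python
from h import *
print(delta((480.9,342.9,30),-7.1)['eef_pos'])
```

```text
shift units [-0.181 -0.385  2.208] turn [ 0.11 -0.25  2.45] clock 22.25 F [ 0.  -0.2 -4.1] M [-0.01 -0.17  0.04] open 0.232
[486.49104989 327.18626413 118.36201615]
```

Call:
move_arm(series="1 -0.18 -0.2 0.3 0.1 -0.2 2.4;1 0 -0.15 0.6 0 0 0;1 0 0 0.6 0 0 0;1 0 0 0.4 0 0 0;1 0 0 0 0 0 0")

```text
clock: 22.88
eef_pos: [481.3, 337.2, 40.7]
tcp_rot: [3.14, -0.001, -0.126]
contact_force: [-0.6, -0.3, -3.5]
opening: 0.234
```

Run:
```python
from h import *
np.set_printoptions(precision=2,suppress=True)
print(delta((480.9,342.9,11.3),-7.1)['eef_pos'])
wshot('w8',(0,420,100,460),1.4)
```

```text
shift units [-0.03 -0.14  0.73] turn [ 0.12 -0.03 -0.09] clock 22.875 F [-0.6 -0.3 -3.5] M [-0.   -0.12  0.03] open 0.234
[481.3  337.22  40.7 ]
```

View pics/w8.png

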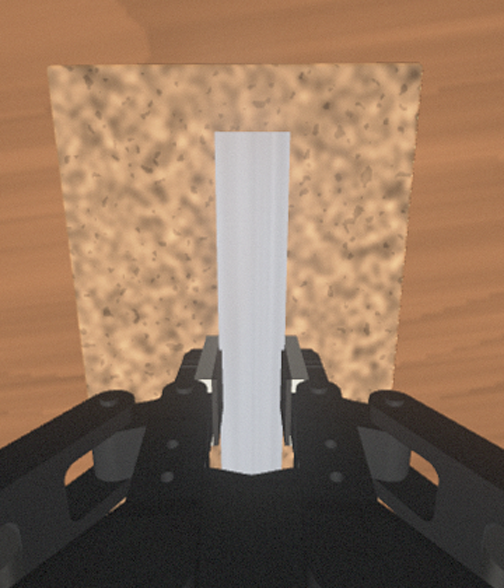

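Run:
```python
from h import *
np.set_printoptions(precision=2,suppress=True)
c=lc('w8'); A=ray(c,100+48/1.4,66/1.4,6);B=ray(c,100+422/1.4,64/1.4,6);L=ray(c,100+88/1.4,385/1.4,6);Q=ray(c,100+393/1.4,385/1.4,6)
d=(A-B)[:2]; yaw=np.degrees(np.arctan2(-d[0],d[1])); print(A,B,np.linalg.norm(d),yaw)
m1,m2=(A+B)/2,(L+Q)/2; w=(m1-m2)[:2]; yl=np.degrees(np.arctan2(w[1],w[0])); print('mid',m1,m2,'axis yaw',yl)
u=np.array([np.cos(np.radians(-7)),np.sin(np.radians(-7))]); C=m1[:2]-150*u; print('centre',C,'TCP',C+39.4*u)
```

```text
[599.99 402.24   6.  ] [582.16 255.85   6.  ] 147.4678230470834 -6.94279998919228
mid [591.07 329.04   6.  ] [452.11 345.46   6.  ] axis yaw -6.7375172585417875
centre [442.19 347.32] TCP [481.3  342.52]
```

Call:
move_arm(series="1 -0.02 -0.1 0.3 0.1 0 0;1 0 -0.03 0.25 0 0 0;1 0 0 0 0 0 0")

```text
clock: 23.3
eef_pos: [482.8, 343.7, 19.6]
tcp_rot: [-3.139, -0.004, -0.126]
contact_force: [0.2, -0.6, -3.7]
opening: 0.234
```

Run:
```python
from h import *
np.set_printoptions(precision=2,suppress=True)
print(delta((481.2,342.6,11.3),-7)['eef_pos'])
```

```text
shift units [-0.04  0.03  0.21] turn [-0.14 -0.2  -0.21] clock 23.3 F [ 0.2 -0.6 -3.7] M [-0.06 -0.14  0.02] open 0.234
[482.79 343.71  19.65]
```

Call:
move_arm(series="1 -0.04 0.03 0.13 -0.1 -0.2 -0.2;1 0 0 0.03 0 0 0;1 0 0 0.03 0 0 0")

```text
clock: 23.68
eef_pos: [481.2, 342.9, 12.0]
tcp_rot: [-3.141, -0.0, -0.122]
contact_force: [0.1, -0.4, -3.9]
opening: 0.228
```

Run:
```python
from h import *
np.set_printoptions(precision=2,suppress=True)
print(delta((481.2,342.6,11.3),-7)['eef_pos'])
```

```text
shift units [0.   0.01 0.02] turn [-0.06 -0.02  0.03] clock 23.675 F [ 0.1 -0.4 -3.9] M [-0.   -0.11 -0.01] open 0.228
[481.19 342.92  11.96]
```

Call:
move_arm(series="1 0 0 0.02 0 0 0;1 0 0 0.01 0 0 0;1 0 0 0 0 0 0")

```text
clock: 24.05
eef_pos: [481.2, 343.0, 11.4]
tcp_rot: [-3.14, -0.0, -0.122]
contact_force: [-0.2, 1.3, -3.3]
opening: 0.233
```

Call:
move_arm(series="1 0 0 0.015 0 0 0;0.3 0 0 0 0 0 0;0.1 0 0 0 0 0 0;0 0 0 0 0 0 0;-0.3 0 0 0 0 0 0;-0.3 0 0 -0.2 0 0 0;-0.3 0 0 -0.5 0 0 0;-0.3 0 0 -0.7 0 0 0;-1 0 0 -0.8 0 0 0;-1 0 0 -0.8 0 0 0;-1 0 0 -0.8 0 0 0;-1 -0.6 0 0 0 0 0;-1 -0.6 0 0 0 0 0;-1 0 0 0 0 0 0")

```text
clock: 25.8
eef_pos: [430.3, 348.7, 170.1]
tcp_rot: [-3.139, -0.001, -0.122]
contact_force: [-0.6, -0.3, 0.4]
opening: 1.003
```

Run:
```python
from h import *
s=r.sense(); print(s['clock'],s['eef_pos'],s['contact_force'],s['opening'])
wshot('w9'); im=vision.grab_frame('top')[:,:,::-1]; cv2.imwrite('pics/top9_raw.png',im)
a=cv2.resize(cv2.imread('pics/w9.png')[0:330,100:460],(392,360)); b=cv2.resize(im[165:265,200:335],(405,300),interpolation=cv2.INTER_CUBIC)
o=np.zeros((360,800,3),np.uint8); o[:,:392]=a; o[:300,395:]=b; cv2.imwrite('pics/m9.png',o)
```

```text
25.8 [430.28918291 348.69505831 170.11256159] [-0.64303833 -0.28360157  0.41753162] 1.0029823411184444
```

View pics/m9.png

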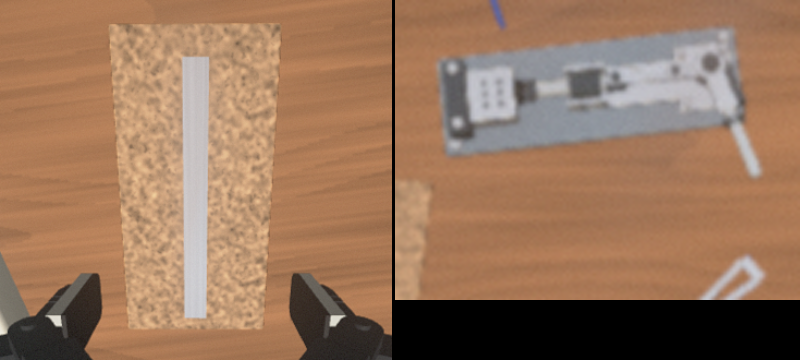

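Run:
```python
from h import *
c=lc('w9'); k=360/392; f=lambda x,y,z:ray(c,100+x*k,y*k*330/330*(330/360)/k,z).round(1)
print(f(196,57,28),f(195.5,318,28),f(195,24,6),f(196,328,6))
```

```text
[560.4 331.8  28. ] [322.1 361.6  28. ] [590.9 328.9   6. ] [296.2 364.3   6. ]
```

Run:
```python
from rig import r
print(r.sign_off())
```

```text
the job is handed in; nothing more can be done
None
```

The block is clamped against the anvil and the tube is back on the cork mat. I handed the job in at about 26 s of the 64 s allowed.

- **Fitting the tube:** I slid it onto the stub until it met the collar, with about 11 N of axial force. A second small push moved it no further.
- **Throwing the lever:** The swing force peaked near 15 N and fell to about 3 N past the dead point. The lever met its stop at roughly 197°, where the force rose to 15 N. I nudged it once more, it did not move, and I backed off.
- **Tube seating:** Just after I backed off, the wrist picture showed the tube about 1 mm clear of the collar. I did not check the seating during the swing itself, though the tube's distance from the pivot held within about 1 mm.
- **Putting it back:** I drew the tube off without dragging the lever and laid it on the mat. Its middle measured about 2 mm from the mat's centre, lined up with the mat's length.
- **Last pictures:** The lever rests at its stop, the rubber tip presses the block against the anvil, and the forceps, the only bystander I could check, looked unmoved. The arm was raised, with the gripper open and touching nothing. I did not measure the other bystanders again, but the arm never met unexpected force.

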